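Fit the honing wheel and shut the interlocked guard

ROBOT

A 6-joint arm with a two-finger parallel gripper is mounted at the origin on the work surface; the furniture and walls round the work are solid. World frame = base frame: x ahead of the robot, y to its left, z up, the work surface at z = 0. Lengths are in m, angles in rad, forces in N, time in s.
With the tool pointing down it reaches from about 0.375 to 0.9 m from the base axis. Payload 3.1 kg.
Tool frame: the origin (TCP) lies at the very end of the fingers, on their centre line; the grasp point (between the pads) lies 19 mm behind it; z points along the fingers, y is the line along which they close (so a half turn about z gives the same grasp; the last joint's range is limited). The gripper opens to 87 mm and grips with 3 to 60 N. Pads are 19 mm wide; open, the fingers measure 117 mm over their backs; the gripper's body (75 mm by 190 mm) begins 51 mm behind the grasp point.
Start: joints at [1.038, 0.527, 1.433, -0, 1.181, -0.178], TCP at [0.217, 0.586, 0.223] pointing down, gripper open.
Joint ranges: [-3.08, 3.08], [-0.75, 2.2], [0.22, 2.44], [-1.43, 4.57], [0, 2.65], [-2.85, 2.85]. Speed limits (rad/s): [2.79, 2.79, 3.14, 3.14, 3.14, 3.14].

INTERFACE

Orientations are given as a unit quaternion [x, y, z, w].
In Python, from rig import status, viewer, robot gives the robot as it stands.
- The arm moves only by the tool arm_command, never from a script. Its arguments are lists of equal length, an entry for each row: "delta_rot": the turn, a rotation vector about the tool's x, y, z in degrees, a list of three; "delta_pos": the shift along the tool's x, y, z in m, a list of three; "gripper": the closure, from -1 (fully open) to 1 (shut). In form: {"delta_rot": [[rx, ry, rz], ...], "delta_pos": [[dx, dy, dz], ...], "gripper": [gripper, ...]}. A call has 1 to 12 rows; each row is the pose to reach, as a shift and turn from the pose commanded when the call began, along the tool's axes at that moment; what a row does not reach only later rows make up. A row lasts 1/12 s, in which the tool goes at most 41.7 mm and 7.16 degrees, less where a joint would pass 70% of its speed; a pose out of reach is approached as far as the arm can. A call with a gripper value outside its range is refused whole. The fingers move at their own pace and stop on an object; "grip_force" is the grip in N (left out, the last holds). Time passes only in rows, so rows that repeat a pose let the fingers close. It gives the time, the measured TCP pose, the force, the opening and the grip force at its end, in the units of the state.
- status.get_obs(): the state, without advancing time (a new reading comes with each control period).
- viewer.camera(name): name is "scene" or "side" or "wrist"; returns a dict with "pixels" (384x512x3 uint8, blue, green, red), "fx", "fy", "cx", "cy" (pixels), "pose" (4x4, takes a point from camera to world coordinates); the wrist camera has in their place "mount" (4x4, takes a point from camera to tool coordinates, whose origin is the TCP and whose axes are the flange's). Camera axes: x right, y down, z forward; pixel columns grow to the right and rows downward; lengths in m; the calibration is good to about 2 mm. The wrist camera is an equidistant fisheye: a pixel r from the principal point sees the ray r / f radians off the axis. A picture is of the moment at which its call begins: read the wrist's pose just before it. There is no depth.
- robot.hand_in(): hands the job in; it is judged then, once.
The state is a dict: "time": time; "q": joint angles; "joint_velocities": joint speeds; "joint_torque": joint torques, N m; "position": TCP position; "tool_rot": TCP orientation; "ft_force": force on the tool from outside, world axes, zero at the start; "moment": the same for the moment, N m; "grip_width": finger opening in m; "grip_force": force on a finger pad.
Only numpy, scipy, OpenCV 4.12 (cv2) and the standard library are available. Lean on these libraries where they do the work, as an engineer would, in place of code of your own. Each camera call takes 0.05 s, during which the arm holds its last target. There are 200 camera calls.

TASK

Fit the honing wheel that lies on the bench to the honing machine: lower it, without letting it fall, over the central shaft and the drive pin so that it lies flat and fully home on the drive plate. Then slide the machine's guard all the way shut over the wheel, so that its tongue is fully home in the interlock switch. Leave the block plane, the jar of screws and the sanding block where they are.

Things in the scene. Friction and masses are not known exactly. Their poses are not given: they have to be found in the camera images.
- wheel: honing wheel, 0.4 kg: leather-faced disc, diameter 120, 20 thick, flat on the bench, with a square aluminium hub on top, 40 across flats (sides along the wheel's x and y), up to 54 above the underside. Bore of diameter 18 through hub and disc; one hole of diameter 11, 32 from the centre along its +x (its 3 dark screw heads are no holes). Yaw within 35 deg of 0. Origin: centre of underside, z up
- wheel_hole (a point): centre of the 11 mm hole at the wheel's underside
- honing_machine: bench honing machine, fixed: grey body 190 (its x) by 332 (its y), deck 62 above the bench. Origin: on the bench under the shaft's axis, z up; the body reaches 112 to its -y and 220 to its +y. Yaw within 9 deg of 0. A tool rest bar stands 101 to its -x, top 83 above the bench; the black interlock switch on the deck's +x -y corner, top 124 above the bench
- seat (a point): centre of the top face of the steel drive plate (diameter 92, 70 above the bench), on the axis of the shaft; z up, x points to the drive pin. The seated wheel has its origin here. The plate turns stiffly with the shaft (friction 0.12 N m) and stands at a different angle each time
- shaft_top (a point): centre of the top end of the central shaft, 58 above the drive plate; shaft of diameter 16, its last 10 mm tapered to diameter 9
- pin_tip (a point): tip of the drive pin, 16 above the drive plate and 32 from the axis of the shaft; pin of diameter 8, its last 4.5 mm tapered to diameter 4. Seen from above it lies under the wheel's 11 mm hole when the wheel is seated
- guard (a joint): slide of the guard along the machine's y, in m: 0 shut over the wheel, tongue fully home (a stop); 0.145 fully open, at the +y (left) end. Starts at 0.133 to 0.145, leaving 13 mm or more beside the seated wheel. Friction 3 N, no catch, stays where left. Roof underside 134, top 138 above the bench: it does not pass over a wheel that is not home
- guard_handle (a point): middle of the round bar handle on the guard's roof: bar of diameter 12, 100 long along the machine's x, axis at 170 above the bench, 26 clear above the roof. Push it toward the machine's -y to shut the guard
- tongue_tip (a point): leading end of the guard's flat steel tongue (4 thick, 16 tall, reaching 40 beyond the guard's edge, along the machine's -y)
- work_lamp: boxy work lamp, fixed, standing between the wheel and the machine: 120 x 135, 243 tall to the top of its loop handle. Origin: under its middle, on the bench
- screw_jar: jar of screws, diameter 64, 73 tall, a bystander, behind the wheel. Origin: centre of its underside
- sanding_block: cork-faced sanding block 67 x 112 x 28, a bystander, in front of the wheel. Origin: centre of its underside
- plane: steel block plane 50 x 160 x 70, a bystander, behind the lamp. Origin: centre of its underside

How it is judged:
By the outcome, as a careful person would: the job done as asked, in the order asked, and still so for the second after the job is handed in, with the robot touching nothing.
It also fails if it takes over 61 s, if anything falls off the work surface, if the arm or the gripper's body presses on something with over 40 N, if the wrist force passes 120 N, or if a joint passes its speed limit or range.

## Working session

There is one attempt and no reset: what is moved stays moved. The work goes in short steps, Python scripts to look and compute and a tool call to move; the robot and the scene stay as the last step left them, time stands still between calls to the robot, and variables do not carry over. Pictures are saved under pics/ and viewed, at most 13 in all, crops included, and the job is handed in when it is done.

Besides the shell and the picture viewer there is one more tool, called after ">>>" as name(argument=value, ...) on one line, values as JSON. arm_command: Moves the arm, as the interface text tells. Its arguments: {"type":"object","properties":{"delta_rot":{"type":"array","items":{"type":"array","items":{"type":"number"}}},"delta_pos":{"type":"array","items":{"type":"array","items":{"type":"number"}}},"gripper":{"type":"array","items":{"type":"number"}},"grip_force":{"type":"number"}},"required":["delta_rot","delta_pos","gripper"]}

```bash
mkdir -p pics; ls; cat > h.py <<'E'
import numpy as np, cv2
from rig import status, viewer, robot
from scipy.spatial.transform import Rotation as R
def snap(name,fn,scale=1):
    o=status.get_obs(); c=viewer.camera(name)
    p=np.ascontiguousarray(c['pixels']); np.savez('pics/'+fn+'.npz',p=p,pos=o['position'],rot=o['tool_rot'],**{k:np.array(v) for k,v in c.items() if k!='pixels'})
    cv2.imwrite('pics/'+fn+'.png',p); return p
def load(fn): return np.load('pics/'+fn+'.npz')
def pose(d):
    if 'pose' in d: return d['pose']
    T=np.eye(4);T[:3,:3]=R.from_quat(d['rot']).as_matrix();T[:3,3]=d['pos'];return T@d['mount']
def ray(d,u,v):
    x=(u-d['cx'])/d['fx'];y=(v-d['cy'])/d['fy']
    if 'pose' in d: r=np.array([x,y,1.])
    else:
        t=np.hypot(x,y);r=np.array([x/t*np.sin(t),y/t*np.sin(t),np.cos(t)]) if t>0 else np.array([0,0,1.])
    P=pose(d);return P[:3,3],P[:3,:3]@r
def at(d,u,v,z):
    o,r=ray(d,u,v);return o+r*(z-o[2])/r[2]
def proj(d,X):
    P=pose(d);c=P[:3,:3].T@(np.array(X)-P[:3,3])
    if 'pose' in d: return d['cx']+d['fx']*c[0]/c[2],d['cy']+d['fy']*c[1]/c[2]
    n=np.hypot(c[0],c[1]);t=np.arctan2(n,c[2]);return d['cx']+d['fx']*t*c[0]/n,d['cy']+d['fy']*t*c[1]/n
E
python3 - <<'E'
from h import *
a=snap('scene','a');b=snap('side','b');w=snap('wrist','w')
cv2.imwrite('pics/ab.png',cv2.resize(np.hstack([a,b]),(800,300)))
cv2.imwrite('pics/a2.png',cv2.resize(a,(800,600),interpolation=2))
cv2.imwrite('pics/b2.png',cv2.resize(b,(800,600),interpolation=2))
cv2.imwrite('pics/w2.png',cv2.resize(w,(800,600),interpolation=2))
print(status.get_obs())
for n in 'abw': print(pose(load(n)).round(3), load(n)['fx'])
print(load('w')['mount'].round(3))
E
```

```text
pics
{'time': 0.15, 'q': array([ 1.03748180e+00,  5.28240719e-01,  1.43358033e+00,  2.02561686e-05,
        1.18140469e+00, -1.78480546e-01]), 'joint_velocities': array([-0.00027944, -0.00302027, -0.0036589 ,  0.00162583, -0.00229787,
        0.0005067 ]), 'joint_torque': array([ 1.10111490e-03, -4.40431666e+01, -1.76844907e+01,  6.32972270e-02,
        5.52065985e-02, -9.28007444e-05]), 'position': array([0.21682006, 0.58560371, 0.22181255]), 'tool_rot': array([ 1.76491433e-01,  9.84301838e-01, -7.62106645e-04, -2.93288093e-04]), 'ft_force': array([ 0.83944948, -0.16319216,  0.15064819]), 'moment': array([ 0.00605942,  0.01128759, -0.04629516]), 'grip_force': 0.0, 'grip_width': 0.08720047714023639}
[[ 0.759 -0.452  0.468 -0.02 ]
 [-0.651 -0.52   0.553 -0.706]
 [-0.006 -0.724 -0.689  0.863]
 [ 0.     0.     0.     1.   ]] 461.437835758445
[[ 0.846 -0.442  0.299  0.126]
 [-0.534 -0.717  0.449 -0.591]
 [ 0.015 -0.539 -0.842  1.067]
 [ 0.     0.     0.     1.   ]] 467.6507843292282
[[ 0.347  0.898  0.271  0.142]
 [ 0.938 -0.331 -0.102  0.614]
 [-0.002  0.29  -0.957  0.384]
 [ 0.     0.     0.     1.   ]] 297.3186396354542
[[ 0.001 -0.957 -0.29   0.08 ]
 [ 1.     0.001  0.     0.   ]
 [ 0.    -0.29   0.957 -0.162]
 [ 0.     0.     0.     1.   ]]
```

View pics/a2.png

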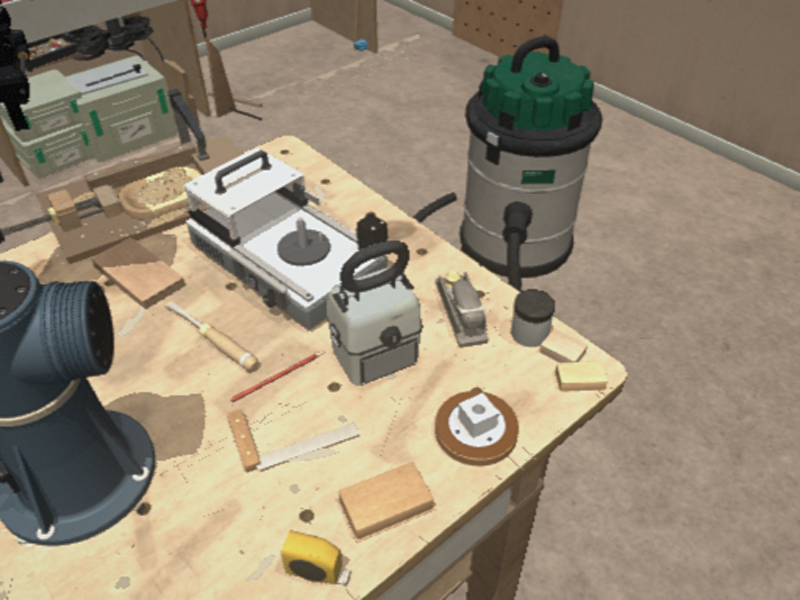

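View pics/b2.png

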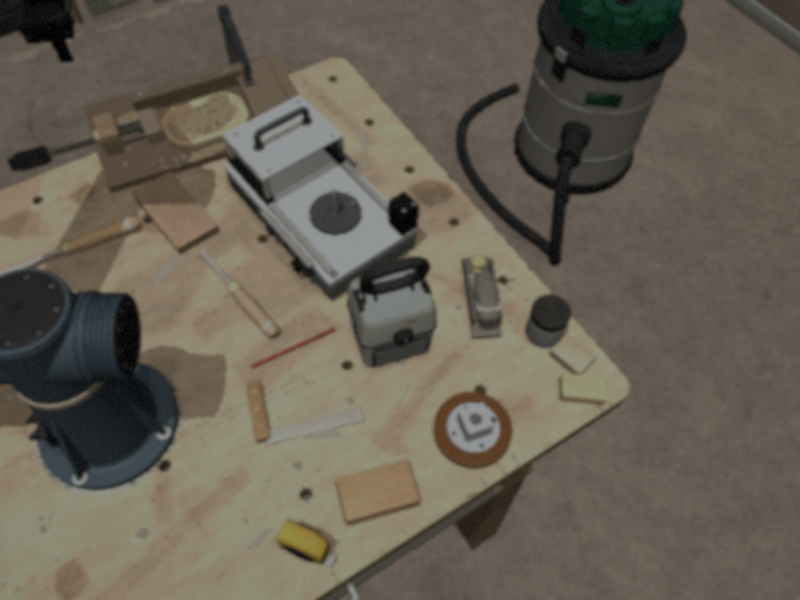

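View pics/w2.png

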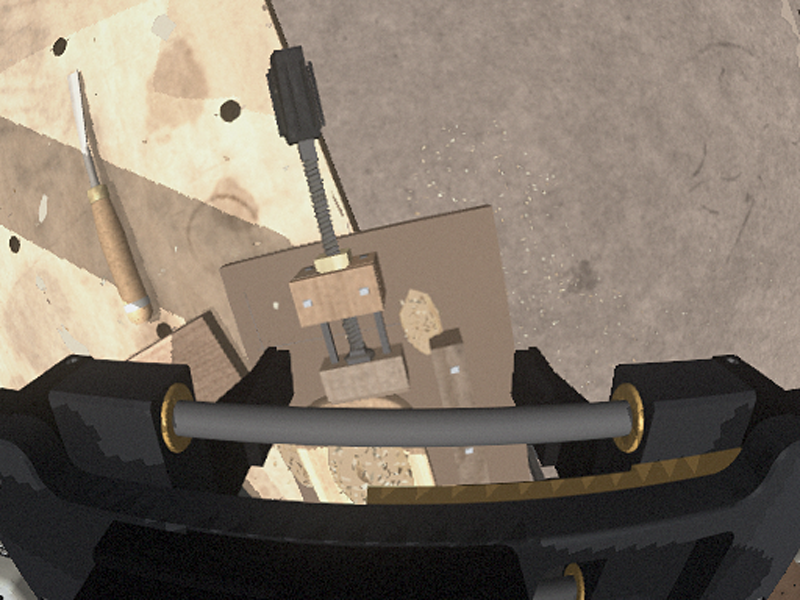

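The scene (800x600) shows the wheel's hub bore at about (479,409), the shaft top at (300,221) and the guard handle at (220,185)–(267,157). The side view has the bore at (475,420) and the handle at (259,140)–(307,114). The wrist view shows only the vise area.

```bash
python3 - <<'E'
from h import *
a=load('a');b=load('b');s=1.5625
for n,d,u,v,z in [('bore',a,479,409,.054),('bore',b,475,420,.054),('disc',a,477,426,.02),('disc',b,473,428,.02),('shaft',a,300,221,.128),('plate',a,303,247,.07),('plate',b,336,212,.07),
 ('h1',a,220,185,.17),('h2',a,267,157,.17),('h1',b,259,140,.17),('h2',b,307,114,.17),('lamp handle',a,375,250,.24),('lampR',a,410,250,.24),('lampL',a,342,285,.22),('lamp',b,393,272,.24),
 ('jar',a,534,300,.073),('jar',b,550,308,.073),('sand',a,386,495,.028),('plane',a,460,290,.07),('bodycorner front low-right',a,313,325,.0),('deck nr corner',b,333,290,.062),('switch top',a,372,217,.124),('switch',b,403,203,.124)]:
  print(n,at(d,u/s,v/s,z).round(3))
cv2.imwrite('pics/wc.png',np.hstack([cv2.resize(a['p'][235:310,265:345],(420,394),interpolation=2),cv2.resize(a['p'][120:220,130:250][:,:],(380,394),interpolation=2)]))
E
```

```text
bore [ 0.466 -0.309  0.054]
bore [ 0.466 -0.311  0.054]
disc [ 0.462 -0.312  0.02 ]
disc [ 0.467 -0.31   0.02 ]
shaft [0.473 0.122 0.128]
plate [0.474 0.124 0.07 ]
plate [0.48  0.125 0.07 ]
h1 [0.401 0.242 0.17 ]
h2 [0.507 0.262 0.17 ]
h1 [0.411 0.253 0.17 ]
h2 [0.509 0.265 0.17 ]
lamp handle [ 0.438 -0.122  0.24 ]
lampR [ 0.473 -0.153  0.24 ]
lampL [ 0.374 -0.13   0.22 ]
lamp [ 0.434 -0.128  0.24 ]
jar [ 0.672 -0.225  0.073]
jar [ 0.672 -0.224  0.073]
sand [ 0.291 -0.315  0.028]
plane [ 0.602 -0.13   0.07 ]
bodycorner front low-right [ 0.413  0.021 -0.   ]
deck nr corner [ 0.398 -0.007  0.062]
switch top [0.574 0.056 0.124]
switch [0.565 0.045 0.124]
```

>>> arm_command(delta_rot=[[0,0,0],[0,0,0],[0,0,0],[0,0,0],[0,0,0],[0,0,0],[0,0,0],[0,0,0],[0,0,0],[0,0,0],[0,0,0],[0,0,0]], delta_pos=[[-0.03,-0.028,-0.03],[-0.056,-0.053,-0.05],[-0.08,-0.08,-0.07],[-0.11,-0.108,-0.08],[-0.138,-0.136,-0.08],[-0.168,-0.164,-0.08],[-0.197,-0.192,-0.08],[-0.225,-0.22,-0.08],[-0.255,-0.248,-0.08],[-0.285,-0.276,-0.08],[-0.315,-0.304,-0.08],[-0.344,-0.332,-0.08]], gripper=[-1,-1,-1,-1,-1,-1,-1,-1,-1,-1,-1,-1])

```text
time: 1.15
position: [0.4247, 0.1532, 0.3026]
tool_rot: [0.177, 0.984, 0.0, 0.0]
ft_force: [1.2, 0.7, -0.0]
grip_width: 0.0865
grip_force: 0.0
```

>>> arm_command(delta_rot=[[0,0,0],[0,0,0],[0,0,0],[0,0,0]], delta_pos=[[-0.02,-0.014,0],[-0.02,-0.014,0],[-0.02,-0.014,0],[-0.02,-0.014,0]], gripper=[-1,-1,-1,-1])

```text
time: 1.48
position: [0.4375, 0.1355, 0.3022]
tool_rot: [0.177, 0.984, 0.0, -0.001]
ft_force: [0.7, -0.4, 0.1]
grip_width: 0.0873
grip_force: 0.0
```

```bash
python3 - <<'E'
from h import *
w=snap('wrist','w1')
cv2.imwrite('pics/w1b.png',cv2.resize(w,(800,600),interpolation=2))
o=status.get_obs();print(o['time'],o['position'],o['q'],R.from_quat(o['tool_rot']).as_matrix().round(3))
E
```

```text
1.5333 [0.43727143 0.13591767 0.30230553] [ 5.61847825e-02  1.99752220e-01  1.72483652e+00  5.16710985e-04
  1.21821618e+00 -1.16085873e+00] [[-0.938  0.347 -0.001]
 [ 0.347  0.938  0.   ]
 [ 0.001 -0.    -1.   ]]
```

View pics/w1b.png

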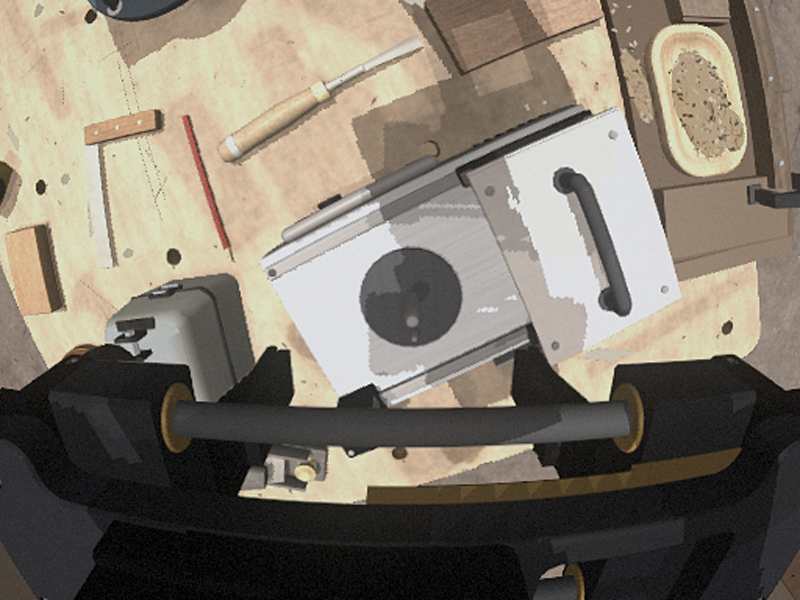

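The wrist view shows the plate centred near (411,297), the shaft top near (413,322) and the guard handle from (563,180) to (617,303). I'll enlarge the dark plate to find the pin.

```bash
python3 - <<'E'
from h import *
d=load('w1');p=d['p'][150:230,222:304]
q=cv2.resize(p,None,fx=7,fy=7,interpolation=cv2.INTER_CUBIC)
q=np.clip((q/255.)**0.5*255*1.3-40,0,255).astype(np.uint8)
cv2.imwrite('pics/w1c.png',q);print(q.shape)
s=1.5625
for n,u,v,z in [('shaft',413,322,.128),('plate',411,297,.07),('h1',563,180,.17),('h2',617,303,.17)]: print(n,at(d,u/s,v/s,z).round(4))
E
```

```text
(560, 574, 3)
shaft [0.4799 0.1292 0.128 ]
plate [0.4772 0.1297 0.07  ]
h1 [0.4078 0.259  0.17  ]
h2 [0.504  0.2757 0.17  ]
```

View pics/w1c.png

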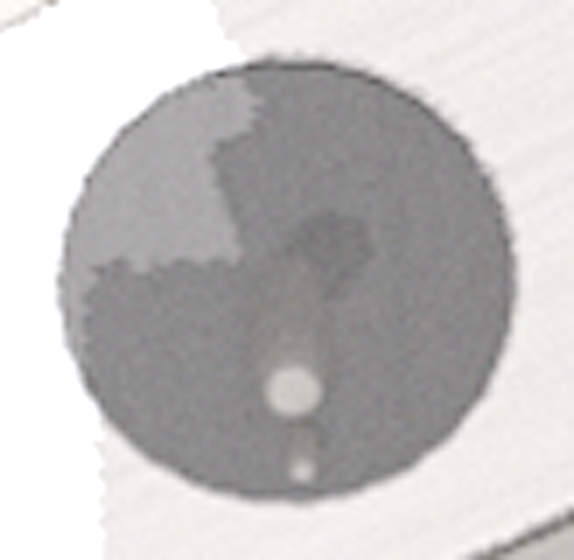

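The crop shows the plate ellipse at x 60–514, y 58–500 (centre ≈ (287,279)), the bright shaft top at (293,391) and the small pin tip below it at (303,469).

```bash
python3 - <<'E'
from h import *
d=load('w1')
f=lambda x,y:(222+(x+.5)/7-.5,150+(y+.5)/7-.5)
S=at(d,*f(293,391),.128);P=at(d,*f(303,469),.086);C=at(d,*f(287,279),.07)
# plate rim circle via 4 points
rim=[at(d,*f(*q),.07) for q in [(60,280),(514,280),(285,58),(290,500)]]
c=np.mean(rim,0)
print('S',S,'P',P,'C',C,'rim',c, [np.linalg.norm(r-c) for r in rim])
for b in (S,c): v=P-b; print('pin ang',np.degrees(np.arctan2(v[1],v[0])),np.hypot(*v[:2]))
E
```

```text
S [0.4787228  0.12844881 0.128     ] P [0.50913368 0.12041391 0.086     ] C [0.47613233 0.12937118 0.07      ] rim [0.47695556 0.12919628 0.07      ] [np.float64(0.045171185255275643), np.float64(0.045110982690062786), np.float64(0.04526064535174533), np.float64(0.04652132030581298)]
pin ang -14.800007946300731 0.031454435305658536
pin ang -15.265925592565308 0.03335508527249678
```

>>> arm_command(delta_rot=[[0,0,0],[0,0,0],[0,0,0],[0,0,0],[0,0,0],[0,0,0],[0,0,0],[0,0,0],[0,0,0],[0,0,0],[0,0,0],[0,0,0]], delta_pos=[[-0.013,-0.036,0],[-0.027,-0.073,0],[-0.04,-0.11,0],[-0.054,-0.147,0],[-0.067,-0.184,0],[-0.081,-0.221,0],[-0.094,-0.258,0],[-0.108,-0.295,0],[-0.121,-0.332,0],[-0.135,-0.369,0],[-0.148,-0.405,0],[-0.148,-0.405,0]], gripper=[-1,-1,-1,-1,-1,-1,-1,-1,-1,-1,-1,-1])

```text
time: 2.53
position: [0.4375, -0.3019, 0.3026]
tool_rot: [0.178, 0.984, -0.003, 0.001]
ft_force: [-0.2, -0.2, 0.6]
grip_width: 0.0871
grip_force: 0.0
```

>>> arm_command(delta_rot=[[0,0,0],[0,0,0],[0,0,0]], delta_pos=[[0,0,0],[0,0,0],[0,0,0]], gripper=[-1,-1,-1])

```text
time: 2.78
position: [0.4364, -0.2936, 0.3024]
tool_rot: [0.175, 0.985, 0.001, -0.0]
ft_force: [-0.1, 0.1, -0.6]
grip_width: 0.087
grip_force: 0.0
```

```bash
python3 - <<'E'
from h import *
w=snap('wrist','w2x')
d=load('w2x');u,v=proj(d,[.466,-.31,.03]);u,v=int(u),int(v);print(u,v)
y0=max(v-75,0);x0=max(u-100,0);p=w[y0:y0+150,x0:x0+200];print(x0,y0,p.shape)
cv2.imwrite('pics/w2c.png',cv2.resize(p,None,fx=4,fy=4,interpolation=cv2.INTER_CUBIC))
o=status.get_obs();print(o['time'],o['position'],o['q'])
E
```

```text
253 178
153 103 (150, 200, 3)
2.8333 [ 0.4364477  -0.29374267  0.30254142] [-8.05153193e-01  3.03528952e-01  1.57480109e+00  2.99817277e-04
  1.26425180e+00 -2.02394318e+00]
```

View pics/w2c.png

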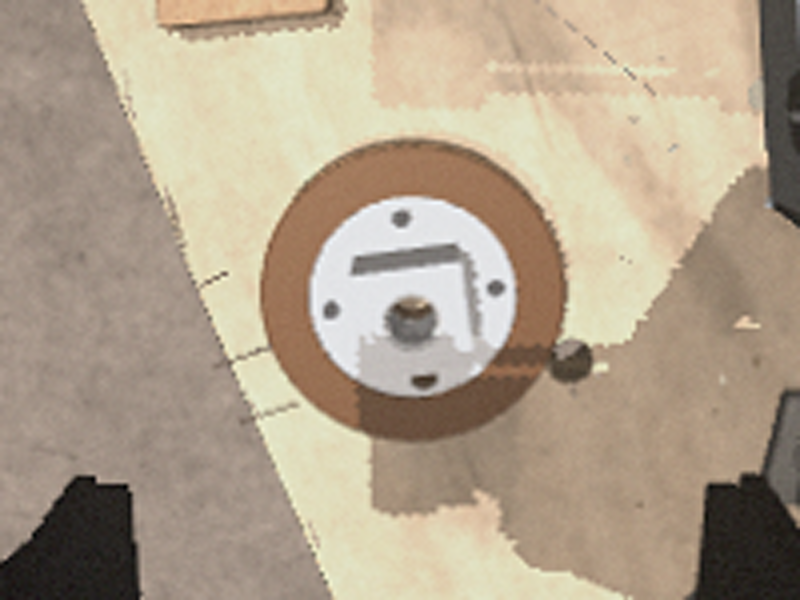

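The crop shows the disc at x 261–568, y 138–441, the bore top at (411,318), the through hole (bottom) at (424,380), and screw heads at (401,217), (496,288) and (331,310).

```bash
python3 - <<'E'
from h import *
d=load('w2x')
f=lambda x,y:(153+(x+.5)/4-.5,103+(y+.5)/4-.5)
B=at(d,*f(411,318),.054);H=at(d,*f(424,380),.02)
sc=[at(d,*f(*q),.021) for q in [(401,217),(496,288),(331,310)]]
rim=[at(d,*f(*q),.02) for q in [(261,290),(568,290),(412,138)]]
c2=np.mean([rim[0],rim[1]],0);c=(sc[1]+sc[2])/2;
print('bore',B,'hole',H,'scmid',c,'c4',(sc[0]+H)/2,'rimmid',c2)
for n,v in [('hole-B',H-B),('hole-s0',H-sc[0]),('s1-s2',sc[2]-sc[1]),('s0',B-sc[0])]: print(n,np.degrees(np.arctan2(v[1],v[0])),np.hypot(*v[:2]))
h1=at(d,*f(352,262),.02)
for z in (.0,.02): print([at(d,*f(*q),z).round(4) for q in [(261,290),(568,290),(412,138),(412,441)]])
T=pose(d);o=status.get_obs();M=R.from_quat(o['tool_rot']).as_matrix()
print('x_tool ang',np.degrees(np.arctan2(M[1,0],M[0,0])))
E
```

```text
bore [ 0.46605336 -0.30673371  0.054     ] hole [ 0.50020292 -0.31403284  0.02      ] scmid [ 0.46761006 -0.30653357  0.021     ] c4 [ 0.46805631 -0.30692958  0.0205    ] rimmid [ 0.46454189 -0.30492082  0.02      ]
hole-B -12.064862585722157 0.03492090876608459
hole-s0 -12.46012351819116 0.06584408423685628
s1-s2 -102.32656645278908 0.06425034291108814
s0 -12.906459031309748 0.030924944750856206
[array([ 0.4478, -0.365 ,  0.    ]), array([ 0.4906, -0.2483,  0.    ]), array([ 0.4113, -0.2864,  0.    ]), array([ 0.53  , -0.3301,  0.    ])]
[array([ 0.444 , -0.3607,  0.02  ]), array([ 0.485 , -0.2491,  0.02  ]), array([ 0.4092, -0.2855,  0.02  ]), array([ 0.5227, -0.3274,  0.02  ])]
x_tool ang 159.82634534882797
```

```bash
python3 - <<'E'
from h import *
a=load('a');b=load('b');s=1.5625
for n,d,u,v,z in [('L base',b,367,363,0),('R base',b,430,350,0),('L base',a,348,382,0),('R base',a,417,362,0),('shoulderR',a,420,305,.17),('shoulderL',a,331,330,.17),('shR',b,435,315,.17),('shL',b,358,335,.17)]:
  print(n,at(d,u/s,v/s,z).round(3))
d=load('w2x');f=lambda x,y:(153+(x+.5)/4-.5,103+(y+.5)/4-.5)
for z in (0,.1,.18): print(at(d,*f(770,205),z).round(3),at(d,*f(775,430),z).round(3))
E
```

```text
L base [ 0.392 -0.122  0.   ]
R base [ 0.493 -0.157  0.   ]
L base [ 0.382 -0.114  0.   ]
R base [ 0.49  -0.153  0.   ]
shoulderR [ 0.461 -0.188  0.17 ]
shoulderL [ 0.341 -0.146  0.17 ]
shR [ 0.472 -0.183  0.17 ]
shL [ 0.362 -0.153  0.17 ]
[ 0.485 -0.158  0.   ] [ 0.58  -0.182  0.   ]
[ 0.458 -0.181  0.1  ] [ 0.533 -0.2    0.1  ]
[ 0.437 -0.2    0.18 ] [ 0.496 -0.215  0.18 ]
```

>>> arm_command(delta_rot=[[0,0,-4],[0,0,-7.8],[0,0,-7.8],[0,0,-7.8],[0,0,-7.8],[0,0,-7.8],[0,0,-7.8],[0,0,-7.8],[0,0,-7.8]], delta_pos=[[-0.017,-0.001,0.02],[-0.033,-0.002,0.05],[-0.033,-0.002,0.09],[-0.033,-0.002,0.13],[-0.033,-0.002,0.17],[-0.033,-0.002,0.2],[-0.033,-0.002,0.22],[-0.033,-0.002,0.22],[-0.033,-0.002,0.22]], gripper=[-1,-1,-1,-1,-1,-1,-1,-1,-1])

```text
time: 3.58
position: [0.4665, -0.3077, 0.0822]
tool_rot: [0.108, 0.994, 0.001, -0.001]
ft_force: [-0.2, -0.7, 1.5]
grip_width: 0.0865
grip_force: 0.0
```

```bash
python3 - <<'E'
from h import *
w=snap('wrist','w3');d=load('w3')
o=status.get_obs();M=R.from_quat(o['tool_rot']).as_matrix();print(o['time'],o['position'],M.round(3),np.degrees(np.arctan2(M[1,1],M[0,1])))
print(M.T@(np.array([.467,-.307,.026])-o['position']))
cv2.imwrite('pics/w3b.png',cv2.resize(w,(800,600),interpolation=2)); print(np.array(proj(d,[.467,-.307,.054]))*1.5625)
E
```

```text
3.6333 [ 0.46735015 -0.30886584  0.08345004] [[-0.977  0.215  0.001]
 [ 0.215  0.977 -0.001]
 [-0.001 -0.001 -1.   ]] 77.55814306513922
[0.00079518 0.00177716 0.05744842]
[403.17362492 345.55747043]
```

View pics/w3b.png

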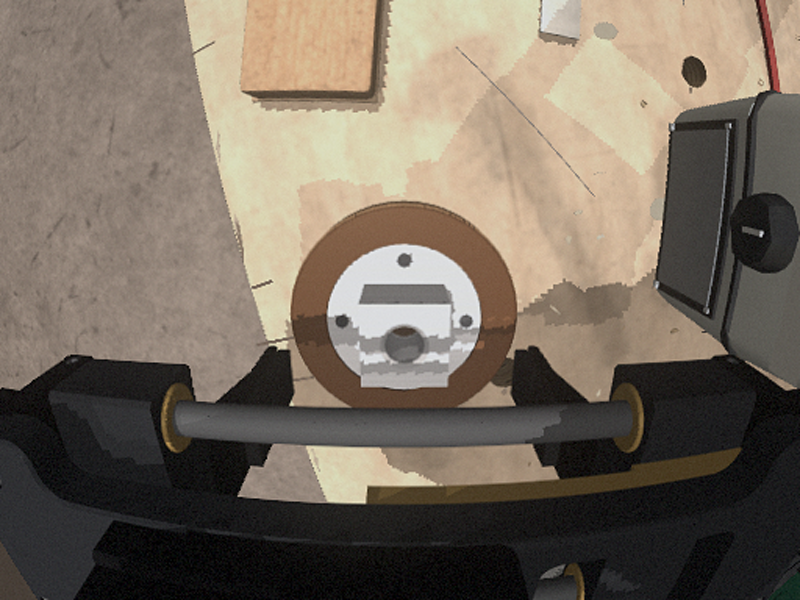

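The wrist view shows the hub square to the fingers, its bore at (404,344), and the finger gap centred on it. I'll descend and grip.

>>> arm_command(delta_rot=[[0,0,0],[0,0,0],[0,0,0],[0,0,0],[0,0,0],[0,0,0],[0,0,0],[0,0,0],[0,0,0],[0,0,0],[0,0,0],[0,0,0]], delta_pos=[[0,0.001,0.02],[0,0.001,0.04],[0,0.001,0.052],[0,0.001,0.056],[0,0.001,0.056],[0,0.001,0.056],[0,0.001,0.056],[0,0.001,0.056],[0,0.001,0.056],[0,0.001,0.056],[0,0.001,0.056],[0,0.001,0.056]], gripper=[-1,-1,-1,-1,-1,1,1,1,1,1,1,1], grip_force=35)

```text
time: 4.63
position: [0.4668, -0.3084, 0.0267]
tool_rot: [0.109, 0.994, -0.0, 0.0]
ft_force: [-0.9, -0.1, 0.2]
grip_width: 0.0482
grip_force: 0.0
```

Still closing; wait a little, then lift to 0.305.

>>> arm_command(delta_rot=[[0,0,0],[0,0,0],[0,0,0],[0,0,0],[0,0,0]], delta_pos=[[0,0,0],[0,0,0],[0,0,0],[0,0,0],[0,0,0]], gripper=[1,1,1,1,1])

```text
time: 5.05
position: [0.4667, -0.308, 0.0266]
tool_rot: [0.109, 0.994, 0.0, -0.0]
ft_force: [0.4, 2.9, 2.3]
grip_width: 0.0395
grip_force: 35.0
```

>>> arm_command(delta_rot=[[0,0,0],[0,0,0],[0,0,0],[0,0,0],[0,0,0],[0,0,0],[0,0,0],[0,0,0],[0,0,0],[0,0,0],[0,0,0],[0,0,0]], delta_pos=[[0,0,-0.01],[0,0,-0.03],[0,0,-0.06],[0,0,-0.09],[0,0,-0.12],[0,0,-0.15],[0,0,-0.18],[0,0,-0.21],[0,0,-0.24],[0,0,-0.265],[0,0,-0.275],[0,0,-0.275]], gripper=[1,1,1,1,1,1,1,1,1,1,1,1])

```text
time: 6.05
position: [0.4676, -0.3095, 0.3044]
tool_rot: [0.109, 0.994, -0.002, 0.002]
ft_force: [1.6, -0.4, -2.3]
grip_width: 0.0395
grip_force: 35.0
```

```bash
python3 - <<'E'
from h import *
w=snap('wrist','w4')
o=status.get_obs();M=R.from_quat(o['tool_rot']).as_matrix();print(o['time'],o['position'],M.round(4),np.degrees(np.arctan2(M[1,1],M[0,1])),o['grip_width'],o['grip_force'],o['ft_force'],o['moment'])
p=w[180:300,180:340];cv2.imwrite('pics/w4c.png',cv2.resize(p,None,fx=5,fy=5,interpolation=cv2.INTER_CUBIC))
E
```

```text
6.1 [ 0.46663195 -0.30856623  0.30200375] [[-9.762e-01  2.170e-01  9.000e-04]
 [ 2.170e-01  9.762e-01 -1.400e-03]
 [-1.100e-03 -1.200e-03 -1.000e+00]] 77.46690948918098 0.0396706190568584 34.998418152317754 [-0.65894286 -0.13177596 -2.92097333] [ 0.02670099 -0.00041851 -0.03510741]
```

View pics/w4c.png

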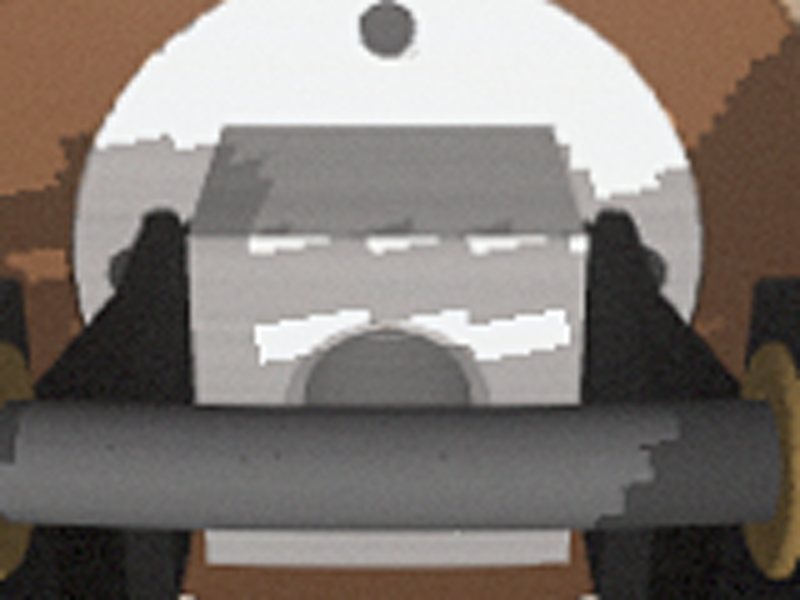

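The crop shows the hub held square: top-face front edge at row 235 (x 190–587), rear edge at row 565, front screw at (387,28), bore upper rim at row 330.

```bash
python3 - <<'E'
from h import *
d=load('w4');m=d['mount']
f=lambda x,y:(180+(x+.5)/5-.5,180+(y+.5)/5-.5)
def tool(q,z):
    u,v=f(*q);x=(u-d['cx'])/d['fx'];y=(v-d['cy'])/d['fy'];t=np.hypot(x,y);r=m[:3,:3]@[x/t*np.sin(t),y/t*np.sin(t),np.cos(t)];o=m[:3,3];return o+r*(z-o[2])/r[2]
for q in [(388,235),(388,565),(190,237),(587,237)]: print(q,tool(q,-.0274).round(4))
print('screw',tool((387,28),.0056).round(4))
# centre from pre-grip image w3 bore and w2x
M=R.from_quat(status.get_obs()['tool_rot']).as_matrix()
for B in ([.4667,-.3067,0],[.468,-.307,0],[.4661,-.3067,0]): print(M.T@(np.array(B)-np.array([.4667,-.308,0])))
d=load('w3');print('w3 bore',at(d,404/1.5625,344.5/1.5625,.054), 'w3 screws', [at(d,u/1.5625,v/1.5625,.021).round(4) for u,v in [(404,260),(341,321),(466,321)]])
E
```

```text
(388, 235) [ 0.0201  0.0002 -0.0274]
(388, 565) [-0.0204  0.0002 -0.0274]
(190, 237) [ 0.0197 -0.0196 -0.0274]
(587, 237) [ 0.0198  0.02   -0.0274]
screw [0.032  0.0001 0.0056]
[ 2.82102616e-04  1.26902125e-03 -1.78381334e-06]
[-1.05201964e-03  1.25827446e-03 -2.61847055e-07]
[ 8.67804917e-04  1.13881928e-03 -2.29626736e-06]
w3 bore [ 0.46658093 -0.30653302  0.054     ] w3 screws [array([ 0.4362, -0.2997,  0.021 ]), array([ 0.4604, -0.3381,  0.021 ]), array([ 0.4743, -0.2753,  0.021 ])]
```

>>> arm_command(delta_rot=[[0,0,0],[0,0,0],[0,0,0],[0,0,0],[0,0,1],[0,0,2],[0,0,2.5],[0,0,2.5],[0,0,2.5],[0,0,2.5],[0,0,2.5],[0,0,2.5]], delta_pos=[[0.003,0.015,-0.003],[0.008,0.04,-0.003],[0.015,0.077,-0.003],[0.022,0.115,-0.003],[0.03,0.153,-0.003],[0.037,0.191,-0.003],[0.045,0.229,-0.003],[0.052,0.267,-0.003],[0.06,0.305,-0.003],[0.067,0.343,-0.003],[0.074,0.38,-0.003],[0.08,0.41,-0.003]], gripper=[1,1,1,1,1,1,1,1,1,1,1,1])

```text
time: 7.1
position: [0.4749, 0.1124, 0.3022]
tool_rot: [0.13, 0.991, 0.0, -0.003]
ft_force: [0.9, 0.3, -3.3]
grip_width: 0.0397
grip_force: 35.0
```

>>> arm_command(delta_rot=[[0,0,0],[0,0,0],[0,0,0],[0,0,0],[0,0,0],[0,0,0],[0,0,0]], delta_pos=[[0.003,0.012,0.005],[0.003,0.018,0.035],[0.003,0.018,0.065],[0.003,0.018,0.095],[0.003,0.018,0.12],[0.003,0.018,0.13],[0.003,0.018,0.13]], gripper=[1,1,1,1,1,1,1])

```text
time: 7.68
position: [0.4745, 0.1277, 0.17]
tool_rot: [0.131, 0.991, -0.001, -0.006]
ft_force: [-0.7, 0.5, -2.5]
grip_width: 0.0396
grip_force: 35.0
```

```bash
python3 - <<'E'
from h import *
a=snap('scene','a5');b=snap('side','b5')
o=status.get_obs();M=R.from_quat(o['tool_rot']).as_matrix();print(o['time'],o['position'],np.degrees(np.arctan2(M[1,1],M[0,1])),o['ft_force'],o['grip_force'])
print(M.T@(np.array([.478,.1275,.167])-o['position']))
p=a[95:195,140:270];q=b[85:185,170:300]
cv2.imwrite('pics/c5.png',np.vstack([cv2.resize(x,(390,300),interpolation=2) for x in(p,)]+[cv2.resize(q,(390,300),interpolation=2)]))
E
```

```text
7.7833 [0.47781377 0.12767452 0.1731957 ] 74.98400694370633 [ 1.56052084  0.30198156 -3.09812523] 34.99849390507734
[-0.00024978 -0.00011346  0.00619488]
```

>>> arm_command(delta_rot=[[0,0,0],[0,0,0],[0,0,0],[0,0,0],[0,0,0],[0,0,0]], delta_pos=[[0,0,0.008],[0,0,0.016],[0,0,0.022],[0,0,0.027],[0,0,0.029],[0,0,0.029]], gripper=[1,1,1,1,1,1])

```text
time: 8.28
position: [0.4789, 0.1274, 0.145]
tool_rot: [0.131, 0.991, 0.0, -0.001]
ft_force: [-0.2, 0.7, -3.4]
grip_width: 0.0397
grip_force: 35.0
```

>>> arm_command(delta_rot=[[0,0,0],[0,0,0],[0,0,0],[0,0,0],[0,0,0]], delta_pos=[[0,0,0.003],[0,0,0.005],[0,0,0.007],[0,0,0.007],[0,0,0.007]], gripper=[1,1,1,1,1])

```text
time: 8.7
position: [0.4789, 0.1276, 0.1382]
tool_rot: [0.131, 0.991, 0.0, -0.001]
ft_force: [-0.4, 2.3, -4.0]
grip_width: 0.0398
grip_force: 35.0
```

```bash
python3 - <<'E'
from h import *
o=status.get_obs();M=R.from_quat(o['tool_rot']).as_matrix();print(o['time'],o['position'],M.round(4),np.degrees(np.arctan2(M[1,1],M[0,1])),o['ft_force'],o['moment'],o['grip_force'])
E
```

```text
8.7 [0.47888453 0.12761318 0.13823632] [[-9.657e-01  2.595e-01 -1.100e-03]
 [ 2.595e-01  9.657e-01  4.000e-04]
 [ 1.200e-03  1.000e-04 -1.000e+00]] 74.96079862413923 [-0.44086213  2.2658171  -3.98088669] [0.43187582 0.28824713 0.01318375] 34.997545914011425
```

>>> arm_command(delta_rot=[[0,0,0],[0,0,0],[0,0,0],[0,0,0],[0,0,0],[0,0,0],[0,0,0]], delta_pos=[[0,0.001,0.003],[0,0.001,0.008],[0,0.001,0.013],[0,0.001,0.018],[0,0.001,0.021],[0,0.001,0.021],[0,0.001,0.021]], gripper=[1,1,1,1,1,1,1])

```text
time: 9.28
position: [0.4791, 0.1282, 0.1169]
tool_rot: [0.131, 0.991, -0.0, -0.001]
ft_force: [-2.6, 0.2, -4.0]
grip_width: 0.0404
grip_force: 35.0
```

>>> arm_command(delta_rot=[[0,0,0],[0,0,0],[0,0,0],[0,0,0],[0,0,0],[0,0,0]], delta_pos=[[0,0,0.002],[0,0,0.004],[0,0,0.006],[0,0,0.008],[0,0,0.008],[0,0,0.008]], gripper=[1,1,1,1,1,1])

```text
time: 9.78
position: [0.4792, 0.1284, 0.1093]
tool_rot: [0.131, 0.991, -0.0, -0.0]
ft_force: [-3.2, 2.8, -4.6]
grip_width: 0.0397
grip_force: 35.0
```

```bash
python3 - <<'E'
from h import *
o=status.get_obs();M=R.from_quat(o['tool_rot']).as_matrix();print(o['time'],o['position'],M.round(4),np.degrees(np.arctan2(M[1,1],M[0,1])),o['ft_force'],o['moment'],o['grip_force'])
E
```

```text
9.7833 [0.47919691 0.12838063 0.10925523] [[-9.658e-01  2.593e-01 -9.000e-04]
 [ 2.593e-01  9.658e-01  0.000e+00]
 [ 9.000e-04 -2.000e-04 -1.000e+00]] 74.9741499270925 [-3.19267679  2.75878563 -4.5942848 ] [0.19678345 0.73266853 0.03035969] 34.99829419226444
```

>>> arm_command(delta_rot=[[0,0,0],[0,0,0],[0,0,0],[0,0,0],[0,0,0],[0,0,0],[0,0,0],[0,0,0]], delta_pos=[[0.0005,0.0004,0.002],[0.0005,0.0004,0.004],[0.0005,0.0004,0.006],[0.0005,0.0004,0.008],[0.0005,0.0004,0.01],[0.0005,0.0004,0.012],[0.0005,0.0004,0.0125],[0.0005,0.0004,0.0125]], gripper=[1,1,1,1,1,1,1,1])

```text
time: 10.45
position: [0.4792, 0.1287, 0.0967]
tool_rot: [0.131, 0.991, -0.0, -0.0]
ft_force: [-4.2, -1.3, -3.4]
grip_width: 0.0398
grip_force: 35.0
```

```bash
python3 - <<'E'
from h import *
o=status.get_obs();M=R.from_quat(o['tool_rot']).as_matrix();print(o['time'],o['position'],np.degrees(np.arctan2(M[1,1],M[0,1])),o['ft_force'],o['moment'],o['grip_force'])
E
```

```text
10.45 [0.47916398 0.12872897 0.09671736] 74.97579572557497 [-4.24294766 -1.30640088 -3.36849743] [-0.15495766  0.73364262  0.01682258] 34.99884269658651
```

Almost at the plate; press down gently in small steps.

>>> arm_command(delta_rot=[[0,0,0],[0,0,0],[0,0,0],[0,0,0],[0,0,0]], delta_pos=[[0.0004,0,0.0006],[0.0004,0,0.0012],[0.0004,0,0.0016],[0.0004,0,0.0016],[0.0004,0,0.0016]], gripper=[1,1,1,1,1])

```text
time: 10.87
position: [0.4791, 0.1287, 0.0965]
tool_rot: [0.131, 0.991, -0.0, 0.001]
ft_force: [-5.4, -3.0, 7.5]
grip_width: 0.0394
grip_force: 35.0
```

The wheel is on the plate: the vertical force rose by about 11 N at the expected seated height. Release and rise.

>>> arm_command(delta_rot=[[0,0,0],[0,0,0],[0,0,0],[0,0,0],[0,0,0],[0,0,0],[0,0,0],[0,0,0]], delta_pos=[[0,0,-0.0005],[0,0,-0.001],[0,0,-0.001],[0,0,-0.001],[0,0,-0.001],[0,0,-0.001],[0,0,-0.001],[0,0,-0.001]], gripper=[-0.4,-0.4,-0.4,-0.4,-0.4,-0.4,-0.4,-0.4])

```text
time: 11.53
position: [0.479, 0.129, 0.0964]
tool_rot: [0.131, 0.991, 0.0, 0.0]
ft_force: [0.1, -0.3, -0.0]
grip_width: 0.0609
grip_force: 0.0
```

>>> arm_command(delta_rot=[[0,0,0],[0,0,0],[0,0,0],[0,0,0],[0,0,0],[0,0,0],[0,0,0],[0,0,0]], delta_pos=[[0,0,-0.01],[0,0,-0.03],[0,0,-0.06],[0,0,-0.09],[0,0,-0.12],[0,0,-0.15],[0,0,-0.17],[0,0,-0.17]], gripper=[-0.4,-0.4,-0.4,-0.4,-0.4,-0.4,-0.4,-0.4])

```text
time: 12.2
position: [0.4817, 0.1292, 0.2718]
tool_rot: [0.131, 0.991, 0.001, 0.005]
ft_force: [0.2, -0.1, -0.1]
grip_width: 0.061
grip_force: 0.0
```

```bash
python3 - <<'E'
from h import *
w=snap('wrist','w6');a=snap('scene','a6')
o=status.get_obs();M=R.from_quat(o['tool_rot']).as_matrix();print(o['time'],o['position'],np.degrees(np.arctan2(M[1,1],M[0,1])),o['ft_force'])
print(M.T@(np.array([.450,.3026,.26])-o['position']))
q=cv2.resize(a[95:195,120:270],(800,533),interpolation=2)
cv2.imwrite('pics/c6.png',np.vstack([cv2.resize(w,(400,300)),cv2.resize(a[95:195,130:263],(400,300),interpolation=2)]))
E
```

```text
12.3 [0.47902009 0.12898053 0.26762948] 74.97773123145915 [-0.59995172 -0.61974314 -0.52196741]
[0.07304804 0.16015874 0.00756696]
```

View pics/c6.png

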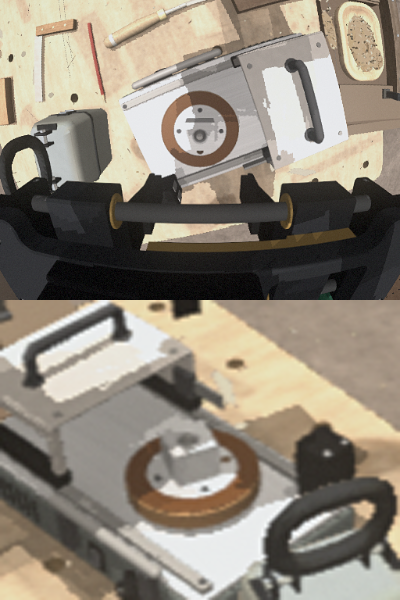

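The wheel lies flat on the plate with the shaft showing in the bore. Next I'll go behind the handle with the fingers closed and turned along the slide.

>>> arm_command(delta_rot=[[0,0,-6],[0,0,-12],[0,0,-18],[0,0,-24],[0,0,-24],[0,0,-24],[0,0,-24],[0,0,-24],[0,0,-24],[0,0,-24],[0,0,-24],[0,0,-24]], delta_pos=[[0.015,0.03,0],[0.03,0.06,0],[0.045,0.095,0],[0.06,0.13,0],[0.073,0.16,0],[0.073,0.16,0.03],[0.073,0.16,0.06],[0.073,0.16,0.075],[0.073,0.16,0.075],[0.073,0.16,0.075],[0.073,0.16,0.075],[0.073,0.16,0.075]], gripper=[1,1,1,1,1,1,1,1,1,1,1,1])

```text
time: 13.3
position: [0.4508, 0.3025, 0.1925]
tool_rot: [-0.078, 0.997, 0.0, 0.001]
ft_force: [-0.2, 0.4, -1.0]
grip_width: 0.0003
grip_force: 0.0
```

```bash
python3 - <<'E'
from h import *
w=snap('wrist','w7')
o=status.get_obs();M=R.from_quat(o['tool_rot']).as_matrix();print(o['time'],o['position'],np.degrees(np.arctan2(M[1,1],M[0,1])),o['ft_force'],o['grip_width'])
d=load('w7');s=1.5625
print([np.array(proj(d,X)) *s for X in ([.4078,.259,.17],[.504,.2757,.17])])
cv2.imwrite('pics/w7b.png',cv2.resize(w,(800,600),interpolation=2))
E
```

```text
13.35 [0.45077812 0.30254287 0.19265378] 98.94709608844806 [-0.87137985 -0.18508875  0.54064965] 0.0005286089116589976
[array([312.21001661, 237.27063972]), array([328.94117039, 440.76882171])]
```

View pics/w7b.png

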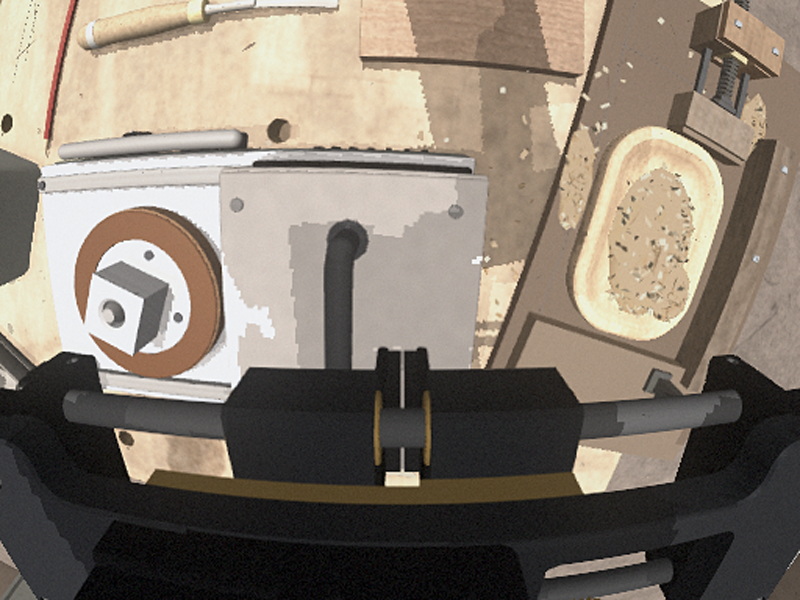

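The wrist view shows the handle bar at x≈338 and the closed fingers at 377–428, behind it with a clear gap. I'll lower and push.

>>> arm_command(delta_rot=[[0,0,0],[0,0,0],[0,0,0],[0,0,0],[0,0,0],[0,0,0],[0,0,0],[0,0,0],[0,0,0],[0,0,0],[0,0,0],[0,0,0]], delta_pos=[[0,0,0.02],[0,0,0.04],[0,0,0.04],[0,-0.01,0.04],[0,-0.02,0.04],[0,-0.03,0.04],[0,-0.04,0.04],[0,-0.052,0.04],[0,-0.064,0.04],[0,-0.076,0.04],[0,-0.088,0.04],[0,-0.1,0.04]], gripper=[1,1,1,1,1,1,1,1,1,1,1,1])

```text
time: 14.35
position: [0.4643, 0.2024, 0.1519]
tool_rot: [-0.078, 0.997, 0.0, -0.001]
ft_force: [-3.9, 3.2, 0.2]
grip_width: 0.0003
grip_force: 1.9
```

>>> arm_command(delta_rot=[[0,0,0],[0,0,0],[0,0,0],[0,0,0],[0,0,0],[0,0,0]], delta_pos=[[0,-0.008,0],[0,-0.016,0],[0,-0.024,0],[0,-0.03,0],[0,-0.035,0],[0,-0.035,0]], gripper=[1,1,1,1,1,1])

```text
time: 14.85
position: [0.4721, 0.1678, 0.1517]
tool_rot: [-0.078, 0.997, -0.001, 0.001]
ft_force: [-0.4, -0.7, -0.6]
grip_width: 0.0006
grip_force: 0.0
```

```bash
python3 - <<'E'
from h import *
w=snap('wrist','w8')
o=status.get_obs();print(o['time'],o['position'],o['ft_force'],o['moment'])
E
```

```text
14.9 [0.472578   0.16817632 0.15177673] [ 0.44300555 -0.09682945  0.28608551] [ 0.03540942  0.01437375 -0.04051109]
```

>>> arm_command(delta_rot=[[0,0,0],[0,0,0],[0,0,0],[0,0,0],[0,0,0],[0,0,0],[0,0,0]], delta_pos=[[0,-0.003,0],[0,-0.006,0],[0,-0.009,0],[0,-0.012,0],[0,-0.014,0],[0,-0.015,0],[0,-0.016,0]], gripper=[1,1,1,1,1,1,1])

```text
time: 15.48
position: [0.4742, 0.1532, 0.1517]
tool_rot: [-0.078, 0.997, 0.0, 0.001]
ft_force: [0.9, 2.6, 1.8]
grip_width: 0.0004
grip_force: 1.6
```

>>> arm_command(delta_rot=[[0,0,0],[0,0,0],[0,0,0],[0,0,0],[0,0,0]], delta_pos=[[0,-0.001,0],[0,-0.002,0],[0,-0.003,0],[0,-0.004,0],[0,-0.005,0]], gripper=[1,1,1,1,1])

```text
time: 15.9
position: [0.4744, 0.1483, 0.1515]
tool_rot: [-0.078, 0.997, 0.0, 0.0]
ft_force: [2.2, 6.2, 2.5]
grip_width: 0.0003
grip_force: 3.2
```

>>> arm_command(delta_rot=[[0,0,0],[0,0,0],[0,0,0],[0,0,0]], delta_pos=[[0,-0.001,0],[0,-0.002,0],[0,-0.003,0],[0,-0.003,0]], gripper=[1,1,1,1])

```text
time: 16.23
position: [0.4745, 0.1482, 0.1516]
tool_rot: [-0.077, 0.997, 0.003, 0.0]
ft_force: [1.4, 13.1, 3.2]
grip_width: 0.0005
grip_force: 6.8
```

>>> arm_command(delta_rot=[[0,0,0],[0,0,0],[0,0,0]], delta_pos=[[0,-0.001,0],[0,-0.002,0],[0,-0.002,0]], gripper=[1,1,1])

```text
time: 16.48
position: [0.4745, 0.1481, 0.1517]
tool_rot: [-0.076, 0.997, 0.005, 0.0]
ft_force: [-0.4, 19.7, 2.4]
grip_width: 0.0004
grip_force: 10.1
```

>>> arm_command(delta_rot=[[0,0,0],[0,0,0],[0,0,0],[0,0,0],[0,0,0],[0,0,0],[0,0,0],[0,0,0],[0,0,0]], delta_pos=[[0,0.01,0],[0,0.02,0],[0,0.03,0],[0,0.03,-0.03],[0,0.03,-0.06],[0,0.03,-0.09],[0,0.05,-0.12],[0,0.08,-0.12],[0,0.08,-0.12]], gripper=[1,1,1,1,1,1,1,1,1])

```text
time: 17.23
position: [0.4624, 0.2257, 0.2734]
tool_rot: [-0.08, 0.997, 0.001, 0.002]
ft_force: [-0.1, 0.2, -1.4]
grip_width: 0.0006
grip_force: 0.0
```

```bash
python3 - <<'E'
from h import *
w=snap('wrist','w9');a=snap('scene','a9')
o=status.get_obs();print(o['time'],o['position'],o['ft_force'])
cv2.imwrite('pics/c9.png',np.vstack([cv2.resize(w,(400,300)),cv2.resize(a[95:195,130:263],(400,300),interpolation=2)]))
E
```

```text
17.3333 [0.46137851 0.2227412  0.27116321] [-0.56048844 -0.08935161 -0.17740966]
```

View pics/c9.png

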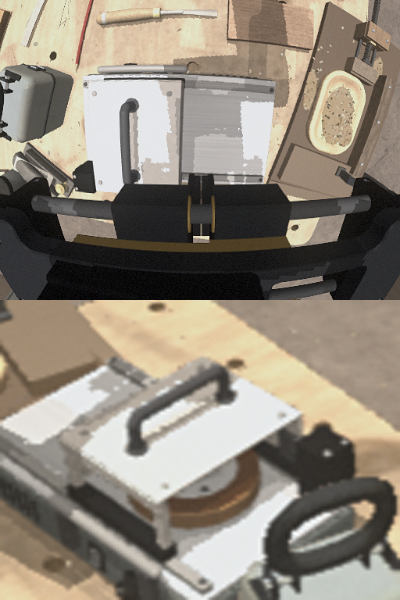

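The guard is over the wheel with its handle above the shaft. The push came up against a hard stop at about 20 N, and the robot is clear of everything.

```bash
python3 -c "
from rig import robot; print(robot.hand_in())"
```

```text
the job is handed in; nothing more can be done
None
```

The honing wheel is seated flat on the drive plate, the guard is shut against its stop, and the job is handed in at about 17 s with the plane, jar and sanding block never touched; the tongue in the switch was judged from that stop, not seen.

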